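Put six mixers on ice and set the lid half-way

ROBOT

A 6-joint arm with a two-finger parallel gripper is mounted at the origin on the work surface. World frame = base frame: x ahead of the robot, y to its left, z up, the work surface at z = 0. Lengths are in m, angles in rad, forces in N, time in s.
With the tool pointing down it reaches from about 0.325 to 0.85 m from the base axis. Payload 15.5 kg.
Tool frame: the origin (TCP) lies on the centre line of the jaws, within the pads' length; the fingertips stand 8 mm ahead of it and the grasp point (between the pads) lies 11 mm behind it; z points along the fingers, y is the line along which they close (so a half turn about z gives the same grasp; the last joint's range is limited). The gripper opens to 91 mm and grips with 3 to 60 N. Pads are 32 mm wide; open, the fingers measure 118 mm over their backs; the gripper's body (76 mm by 178 mm) begins 60 mm behind the grasp point.
Start: joints at [-1.365, 0.494, 1.345, -0, 1.302, -0.096], TCP at [0.186, -0.597, 0.222] pointing down, gripper open.
Joint ranges: [-2.91, 2.91], [-0.82, 2.16], [0.22, 2.67], [-1.22, 4.37], [0.12, 2.79], [-3.08, 3.08]. Speed limits (rad/s): [1.89, 1.89, 2.57, 3.01, 3.01, 3.01].

INTERFACE

Orientations are given as a unit quaternion [x, y, z, w].
In Python, from rig import * gives the robot as it stands.
- The arm moves only by the tool drive_tool, never from a script. Its arguments are lists of equal length, an entry for each row: "linear": the shift along the world's x, y, z as a fraction of full scale, a list of three; "rot": the turn, a rotation vector about the world's x, y, z as a fraction of full scale, a list of three; "fingers": the closure, from -1 (fully open) to 1 (shut), so that 0 is half open. In form: {"linear": [[tx, ty, tz], ...], "rot": [[rx, ry, rz], ...], "fingers": [fingers, ...]}. A call has 1 to 20 rows; each row is the pose to reach, as a shift and turn from the pose commanded when the call began; what a row does not reach only later rows make up. Full scale, the value 1, is 0.2 m for a shift and pi/4 rad for a turn. A row lasts 1/10 s, in which the tool goes at most 50 mm and 8.59 degrees, less where a joint would pass 70% of its speed; a pose out of reach is approached as far as the arm can. A call with a number of a shift or a turn outside -1 to 1 is refused whole. A call with a gripper value outside its range is refused whole. The fingers move at their own pace and stop on an object; "newtons" is the grip in N (left out, the last holds). Time passes only in rows, so rows that repeat a pose let the fingers close. It gives the time, the measured TCP pose, the force, the opening and the grip force at its end, in the units of the state.
- sense(): the state, without advancing time (a new reading comes with each control period).
- camera(name): name is "scene" or "top" or "wrist"; returns a dict with "pixels" (384x512x3 uint8, red, green, blue), "fovy" (degrees; the focal length in pixels is half the picture's height over the tangent of half this angle, whatever the lens; pixels are square), "cx", "cy" (the principal point, pixels), "R" (3x3) and "t" (3): a world point X has camera coordinates R X + t; the wrist camera has in their place "hand_eye" (4x4, takes a point from camera to tool coordinates, whose origin is the TCP and whose axes are the flange's). Camera axes: x right, y down, z forward; pixel columns grow to the right and rows downward; lengths in m; the calibration is good to about 2 mm. A picture is of the moment at which its call begins: read the wrist's pose just before it. There is no depth.
- hand_in(): hands the job in; it is judged then, once.
The state is a dict: "t": time; "q": joint angles; "qd": joint speeds; "joint_efforts": joint torques, N m; "eef_pos": TCP position; "tcp_rot": TCP orientation; "contact_force": force on the tool from outside, world axes, zero at the start; "moment": the same for the moment, N m; "width": finger opening in m; "finger_force": force on a finger pad.
Only numpy, scipy, OpenCV 4.12 (cv2) and the standard library are available. Lean on these libraries where they do the work, as an engineer would, in place of code of your own. Each camera call takes 0.05 s, during which the arm holds its last target. There are 200 camera calls.

TASK

Get the ice bucket ready for the guests: take the jigger off its lid and stand it upright on the round cork mat, then fold the lid up until it stands straight up. Top the bucket up to six mixer cans, one in each cell, counting those already in it; set each down gently, for the bucket is glass, leave the spare cans on the trolley and the glasses where they are. Last, fold the lid half-way back down, to 45 degrees, so that it shades the cans but guests can still reach in.

Things in the scene. Friction and masses are not known exactly. Their poses are not given: they have to be found in the camera images.
- bucket: Fixed frosted-glass ice bucket: an open rectangular trough, 312 mm long (its x), 189 wide (its y), 110 high; walls 7 mm, inside 298 x 175 mm. Origin at the centre of its underside; z up. Glass floor 12 mm thick: a can standing in it has its centre 57 mm above the trolley. A steel divider, only 35 mm high, parts it into six cells, three along x by two along y.
- bucket_lid (a joint): Angle of the flip-top lid, rad: 0 closed flat, 1.571 straight up, stop at 1.92. Its hinge line runs along the bucket's long +y side (left, seen from the robot), through (0, 96.5, 111) mm in the bucket's frame, parallel to its x. Stiff friction hinge (0.8 N m; lid 0.5 kg): it stays at whatever angle it is left. Plate 312 x 191 x 8 mm; top face 119 mm above the trolley when closed.
- cell_1 (a point): Point 50 mm above the trolley at the centre of one of the bucket's six cells, at (-97.5, -42.5) mm in the bucket's frame. The cell is 95 x 85 mm inside and takes one standing can; one to three of the six hold a can at the start.
- cell_2 (a point): Point 50 mm above the trolley at the centre of one of the bucket's six cells, at (-97.5, 42.5) mm in the bucket's frame. The cell is 95 x 85 mm inside and takes one standing can; one to three of the six hold a can at the start.
- cell_3 (a point): Point 50 mm above the trolley at the centre of one of the bucket's six cells, at (0, -42.5) mm in the bucket's frame. The cell is 95 x 85 mm inside and takes one standing can; one to three of the six hold a can at the start.
- cell_4 (a point): Point 50 mm above the trolley at the centre of one of the bucket's six cells, at (0, 42.5) mm in the bucket's frame. The cell is 95 x 85 mm inside and takes one standing can; one to three of the six hold a can at the start.
- cell_5 (a point): Point 50 mm above the trolley at the centre of one of the bucket's six cells, at (97.5, -42.5) mm in the bucket's frame. The cell is 95 x 85 mm inside and takes one standing can; one to three of the six hold a can at the start.
- cell_6 (a point): Point 50 mm above the trolley at the centre of one of the bucket's six cells, at (97.5, 42.5) mm in the bucket's frame. The cell is 95 x 85 mm inside and takes one standing can; one to three of the six hold a can at the start.
- lid_bar (a point): Middle of the lid's loop handle: a round bar 12 mm thick, 110 mm long, parallel to the hinge, 232 mm from it and 4 mm above the lid's underside plane, 40 mm beyond the free edge, so that fingers can straddle it from above at any angle. When closed it lies on the bucket's -y side, 115 mm above the trolley. Side arms 55 mm either side of this point.
- jigger_c (a point): Centre (half-way up) of the steel jigger, 100 mm high, two cups end to end: the lower 43 mm across, the upper 39 mm across over its top 40 mm. Loose, about 0.13 kg. Starts standing on the closed lid. z is its long axis, up.
- mat: Fixed round cork mat, 110 mm across, 4 mm thick, lying on the trolley. Origin at the centre of its underside.
- can_1_c (a point): Centre (half-way up) of a loose mixer can, a cylinder 53 mm across and 90 mm high, about 0.17 kg, that starts standing on the trolley; z is its long axis. All cans are alike.
- can_2_c (a point): Centre of another such can that starts standing on the trolley; as can_1.
- can_3_c (a point): Centre of another such can that starts standing on the trolley; as can_1.
- can_4_c (a point): Centre of another such can that starts standing on the trolley; as can_1.
- can_5_c (a point): Centre of another such can that starts standing on the trolley; as can_1.
- can_6_c (a point): Centre of another such can that starts standing on the trolley; as can_1.
- can_7_c (a point): Centre of a mixer can of the same kind that starts standing in cell_1 of the bucket, under the lid; not there in every run.
- can_8_c (a point): Centre of a mixer can of the same kind that starts standing in cell_3 of the bucket, under the lid; not there in every run.
- can_9_c (a point): Centre of a mixer can of the same kind that starts standing in cell_4 of the bucket, under the lid; not there in every run.
- can_10_c (a point): Centre of a mixer can of the same kind that starts standing in cell_6 of the bucket, under the lid; not there in every run.
- glass_1_c (a point): Centre (half-way up) of a loose stemless smoky-grey glass, 82 mm across at the belly, 100 mm high, standing on the trolley among the cans.
- glass_2_c (a point): Centre (half-way up) of a loose stemless smoky-grey glass, 82 mm across at the belly, 100 mm high, standing on the trolley among the cans.
- glass_3_c (a point): Centre (half-way up) of a loose stemless smoky-grey glass, 82 mm across at the belly, 100 mm high, standing on the trolley beyond the cans.
Mind the look-alikes: they are no part of the job. Leave any red look-alike of the part that bears jigger_c alone. Leave any orange look-alike of the part that bears can_2_c alone.

How it is judged:
On the way, in this order (a step that is already met when the one before it is completed fails the run):
1. the jigger stands on the cork mat, let go (horizontal distance between jigger_c and mat below 0.045 m and angle between jigger_c's own z axis and vertical below 0.15 rad and height (world z) of jigger_c below 0.064 m and contact force between the fingers and jigger below 0.1 N), for 0.2 s.
2. the lid stands straight up (90 degrees, within 10) (value of joint bucket_lid between 1.396 and 1.745 rad), for 0.2 s.
3. six cans are in the bucket, one in each cell, at rest (distance between any of can_1_c, can_2_c, can_3_c, can_4_c, can_5_c, can_6_c, can_7_c, can_8_c, can_9_c, can_10_c and cell_1 below 0.03 m and distance between any of can_1_c, can_2_c, can_3_c, can_4_c, can_5_c, can_6_c, can_7_c, can_8_c, can_9_c, can_10_c and cell_2 below 0.03 m and distance between any of can_1_c, can_2_c, can_3_c, can_4_c, can_5_c, can_6_c, can_7_c, can_8_c, can_9_c, can_10_c and cell_3 below 0.03 m and distance between any of can_1_c, can_2_c, can_3_c, can_4_c, can_5_c, can_6_c, can_7_c, can_8_c, can_9_c, can_10_c and cell_4 below 0.03 m and distance between any of can_1_c, can_2_c, can_3_c, can_4_c, can_5_c, can_6_c, can_7_c, can_8_c, can_9_c, can_10_c and cell_5 below 0.03 m and distance between any of can_1_c, can_2_c, can_3_c, can_4_c, can_5_c, can_6_c, can_7_c, can_8_c, can_9_c, can_10_c and cell_6 below 0.03 m and linear speed of each of can_1, can_2, can_3, can_4, can_5, can_6, can_7, can_8, can_9, can_10 below 0.05 m/s and height (world z) of each of can_1_c, can_2_c, can_3_c, can_4_c, can_5_c, can_6_c, can_7_c, can_8_c, can_9_c, can_10_c below 0.1 m), for 0.3 s.
At the end, for the whole second after the job is handed in: Six cans rest in the bucket, one in each cell (centre within 30 mm of the cell point), the spare cans are on the trolley; the lid stands at 45 degrees, within 8; the jigger stands upright on the cork mat, its centre within 45 mm of the mat's (all of step 1 and all of step 3 and value of joint bucket_lid between 0.646 and 0.925 rad and velocity of joint bucket_lid between -0.05 and 0.05 rad/s); the robot touches nothing.
It fails at once if a glass is shoved away or knocked over (distance of glass_1_c from where it was at the start of the episode above 0.06 m or angle between glass_1_c's own z axis and vertical above 0.5 rad).
It fails at once if a glass is shoved away or knocked over (distance of glass_2_c from where it was at the start of the episode above 0.06 m or angle between glass_2_c's own z axis and vertical above 0.5 rad).
It fails at once if a glass is shoved away or knocked over (distance of glass_3_c from where it was at the start of the episode above 0.06 m or angle between glass_3_c's own z axis and vertical above 0.5 rad).
It fails at once if a can is dropped into the glass bucket (coming down inside it faster than 0.6 m/s) ((horizontal distance between can_1_c and bucket below 0.12 m and height (world z) of can_1_c between 0.068 and 0.1 m and linear speed of can_1 above 0.6 m/s) or (horizontal distance between can_2_c and bucket below 0.12 m and height (world z) of can_2_c between 0.068 and 0.1 m and linear speed of can_2 above 0.6 m/s) or (horizontal distance between can_3_c and bucket below 0.12 m and height (world z) of can_3_c between 0.068 and 0.1 m and linear speed of can_3 above 0.6 m/s) or (horizontal distance between can_4_c and bucket below 0.12 m and height (world z) of can_4_c between 0.068 and 0.1 m and linear speed of can_4 above 0.6 m/s) or (horizontal distance between can_5_c and bucket below 0.12 m and height (world z) of can_5_c between 0.068 and 0.1 m and linear speed of can_5 above 0.6 m/s) or (horizontal distance between can_6_c and bucket below 0.12 m and height (world z) of can_6_c between 0.068 and 0.1 m and linear speed of can_6 above 0.6 m/s)).
Of can_7, can_8, can_9, can_10 only 1 to 3 are there at a start; the rules pass over those that are not, and their reading is None.
At some moment in a run one of can_1, can_2, can_3, can_4, can_5, can_6 may be knocked a few centimetres aside while the robot is not near it.
It also fails if it takes over 210 s, if anything falls off the work surface, if the arm or the gripper's body presses on something with over 40 N, if the wrist force passes 120 N, or if a joint passes its speed limit or range.

## Working session

There is one attempt and no reset: what is moved stays moved. The work goes in short steps, Python scripts to look and compute and a tool call to move; the robot and the scene stay as the last step left them, time stands still between calls to the robot, and variables do not carry over. Pictures are saved under pics/ and viewed, at most 14 in all, crops included, and the job is handed in when it is done.

Besides the shell and the picture viewer there is one more tool, called after "Emit:" as name(argument=value, ...) on one line, values as JSON. drive_tool: Moves the arm, as the interface text tells. Its arguments: {"type":"object","properties":{"linear":{"type":"array"},"rot":{"type":"array"},"fingers":{"type":"array"},"newtons":{"type":"number"}},"required":["linear","rot","fingers"]}

```bash
ls; mkdir -p pics
python3 - <<'E'
from rig import *
import cv2
print(sense())
for n in ("scene","top"):
    c=camera(n); cv2.imwrite(f"pics/{n}0.png",c["pixels"][:,:,::-1]); print(n,c["fovy"],c["cx"],c["cy"],c["R"],c["t"],c.keys())
E
```

```text
pics
{'t': 0.0, 'q': array([-1.36447993e+00,  4.94181327e-01,  1.34614130e+00, -5.77549460e-06,
        1.30246660e+00, -9.54993122e-02]), 'qd': array([ 6.82356417e-05, -1.18031312e-03, -2.11355287e-03, -5.55789284e-04,
        4.33209639e-04, -9.71209187e-04]), 'joint_efforts': array([-5.46019219e-03, -8.78853965e+01, -3.81846142e+01,  7.02072121e-02,
        5.32796688e-02, -1.37161278e-04]), 'eef_pos': array([ 0.18571035, -0.59638897,  0.22133596]), 'tcp_rot': array([ 9.88634710e-01,  1.50336463e-01, -3.59127942e-05, -5.97212220e-04]), 'contact_force': array([-0.13274089, -0.03674045, -0.29832008]), 'moment': array([-0.01128134, -0.02762566, -0.04622234]), 'finger_force': 0.0, 'width': 0.09149842977735838}
scene 53.19586345365197 258.365325749525 187.2340071478799 [[-0.86311427  0.50494473 -0.00803561]
 [ 0.43127055  0.72871572 -0.53195781]
 [-0.26275362 -0.4626059  -0.84673273]] [ 0.53670783 -0.10858438  1.33028786] dict_keys(['pixels', 'fovy', 'cx', 'cy', 'R', 't'])
top 46.65627121558272 259.50406805208314 193.28862620281836 [[-0.00976337 -0.99994023 -0.00491978]
 [-0.99787024  0.01006026 -0.06444974]
 [ 0.06449538  0.00428005 -0.99790883]] [-0.05773135  0.56757347  1.36438049] dict_keys(['pixels', 'fovy', 'cx', 'cy', 'R', 't'])
```

View pics/scene0.png

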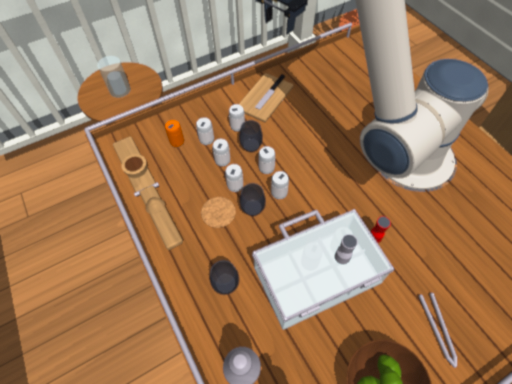

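View pics/top0.png

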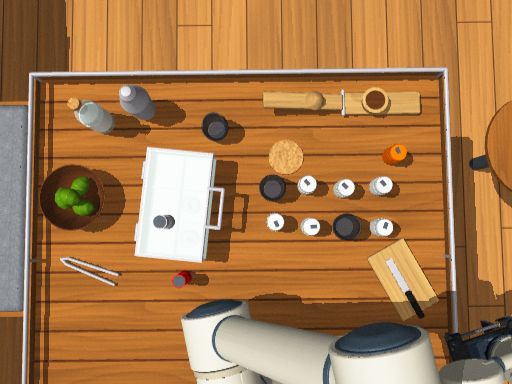

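The top view shows:
- The closed lid, with its handle to the right at (217,208).
- The steel jigger at (163,221), with the red look-alike at (182,278).
- The mat at (286,156).
- White cans at (308,185), (345,187), (381,186), (276,222), (311,226) and (381,227), with the orange look-alike at (397,153).
- Glasses at (272,187), (347,227) and (215,126).

The scene view agrees. I choose the grey steel jigger standing on the lid, and the white cans.

```bash
cat > h.py <<'E'
import numpy as np, cv2
from rig import *
from scipy.spatial.transform import Rotation as Ro
def grab(n):
    s=sense(); c=camera(n); im=c["pixels"]; H=im.shape[0]
    c["f"]=H/2/np.tan(np.radians(c["fovy"])/2)
    if n=="wrist":
        T=np.eye(4); T[:3,:3]=Ro.from_quat(s["tcp_rot"]).as_matrix(); T[:3,3]=s["eef_pos"]
        W=T@np.array(c["hand_eye"]); c["R"]=W[:3,:3].T; c["t"]=-c["R"]@W[:3,3]
    c["R"]=np.array(c["R"]); c["t"]=np.array(c["t"])
    return c
def ray(c,u,v,z):
    o=-c["R"].T@c["t"]; d=c["R"].T@np.array([(u-c["cx"])/c["f"],(v-c["cy"])/c["f"],1.])
    return o+d*(z-o[2])/d[2]
def proj(c,X):
    p=c["R"]@np.array(X)+c["t"]; return p[:2]/p[2]*c["f"]+[c["cx"],c["cy"]]
def blobs(mask,lo=20,hi=1e9):
    n,l,st,ce=cv2.connectedComponentsWithStats(mask.astype(np.uint8))
    return [(ce[i],st[i]) for i in range(1,n) if lo<st[i][4]<hi]
def hsv(c): return cv2.cvtColor(c["pixels"],cv2.COLOR_RGB2HSV)
E
python3 - <<'E'
from h import *
c=grab("top"); h=hsv(c)
m=(h[...,1]<60)&(h[...,2]>150)
roi=np.zeros_like(m); roi[80:300,130:420]=1
for ce,st in blobs(m&roi,20): print("white",ce.round(1),st,ray(c,*ce,0.09).round(3))
d=(h[...,2]<70)&roi
for ce,st in blobs(d,150): print("dark",ce.round(1),st,ray(c,*ce,0.07).round(3))
cnts,_=cv2.findContours(((h[...,1]<60)&(h[...,2]>150)&roi).astype(np.uint8),cv2.RETR_EXTERNAL,cv2.CHAIN_APPROX_NONE)
k=max(cnts,key=cv2.contourArea); r=cv2.minAreaRect(k); print(r)
for p in cv2.boxPoints(r): print(p,ray(c,*p,0.119).round(4))
im=c["pixels"][:,:,::-1]
a=cv2.resize(im[135:290,125:255],None,fx=4,fy=4,interpolation=cv2.INTER_CUBIC)
cv2.imwrite("pics/crop1.png",a[:600])
b=cv2.resize(im[135:245,255:405],None,fx=5,fy=5,interpolation=cv2.INTER_CUBIC)
cv2.imwrite("pics/crop2.png",b)
E
```

```text
white [342.9 102.8] [341  90   4  26  61] [ 0.83  -0.315  0.09 ]
white [175.9 204.2] [ 134  147   90  116 7667] [0.533 0.183 0.09 ]
white [306.6 184.6] [297 176  20  18 247] [ 0.587 -0.203  0.09 ]
white [380.2 185.5] [369 176  24  19 309] [ 0.582 -0.419  0.09 ]
white [343.5 188. ] [333 179  22  19 278] [ 0.575 -0.311  0.09 ]
white [274.8 221.3] [267 213  17  18 220] [ 0.48  -0.108  0.09 ]
white [309.7 226.2] [301 218  19  18 251] [ 0.464 -0.21   0.09 ]
white [380.8 227.1] [370 219  23  17 312] [ 0.46  -0.418  0.09 ]
white [397.2 274.9] [386 258  23  35 265] [ 0.321 -0.461  0.09 ]
dark [215.4 125.1] [202 114  41  27 354] [0.771 0.068 0.07 ]
dark [273.8 186.3] [260 175  37  26 323] [ 0.584 -0.107  0.07 ]
dark [348.1 227. ] [333 214  28  27 341] [ 0.461 -0.326  0.07 ]
((179.65843200683594, 204.9158477783203), (84.67767333984375, 109.75260162353516), 5.710592269897461)
[132.06934 255.30693] [0.3866 0.302  0.119 ]
[142.99011 146.09901] [0.7011 0.273  0.119 ]
[227.24753 154.52477] [0.6739 0.0285 0.119 ]
[216.32675 263.73267] [0.3605 0.0612 0.119 ]
```

View pics/crop1.png

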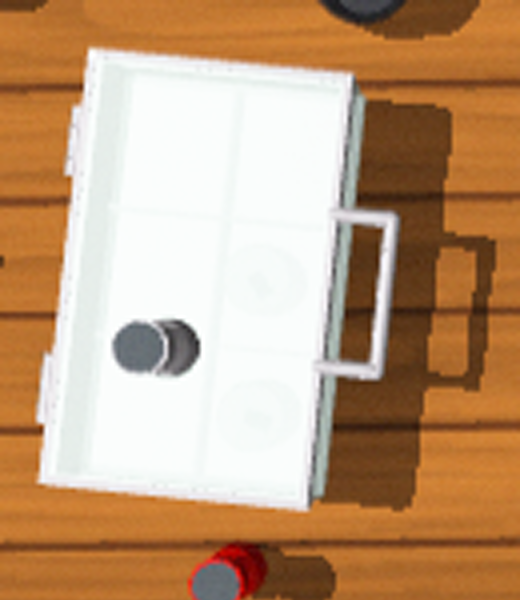

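View pics/crop2.png

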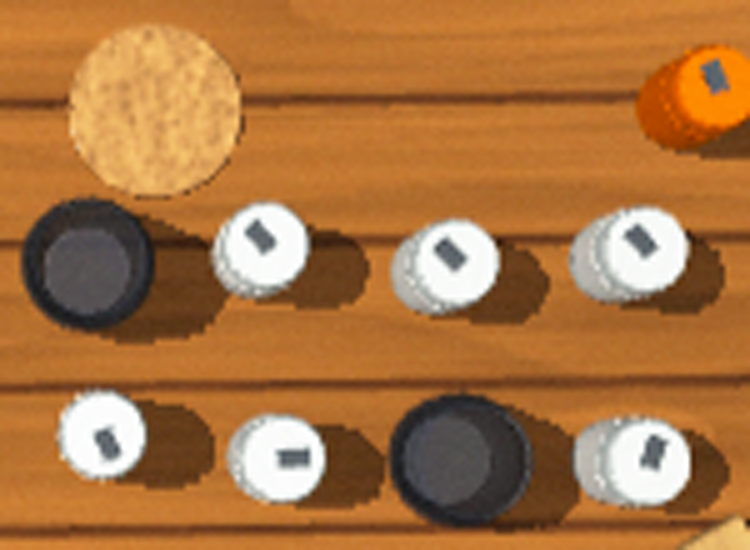

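Crop 1 shows:
- The lid's top corners at crop (90,48), (353,73), (308,510) and (40,484).
- The bar running from (391,213) to (377,378).
- The steel jigger's top at (139,346), with the red look-alike apart from it at (217,580).
- Two cans ghosting through the lid, in cell_3 and cell_1.

Crop 2 shows the mat centre at (156,110), the six white can tops and two dark glasses.

Run:
```python
from h import *
c=grab("top")
def P(U,V,k,off,z): return ray(c,(U+.5)/k-.5+off[0],(V+.5)/k-.5+off[1],z)
A=lambda U,V,z:P(U,V,4,(125,135),z)
B=lambda U,V,z:P(U,V,5,(255,135),z)
co=[A(*p,.119) for p in [(90,48),(353,73),(308,510),(40,484)]]
for p in co: print("corner",p.round(4))
print([round(np.linalg.norm(co[i]-co[i-3]),4) for i in range(4)])
e=(co[0]-co[3])+(co[1]-co[2]); yaw=np.arctan2(e[1],e[0]); cen=np.mean(co,0); print("yaw",yaw,"lidcen",cen)
b1,b2=A(391,213,.121),A(377,378,.121); print("bar",b1,b2,(b1+b2)/2)
print("jig",A(139,346,.219)); print("red", A(217,580,.1))
print("mat",B(156,110,.004))
for p in [(264,246),(456,262),(645,250),(102,435),(281,459),(647,457)]: print("can",B(*p,.09).round(4))
for p in [(88,265),(460,458)]: print("glass",B(*p,.07).round(4))
```

```text
corner [0.6994 0.261  0.119 ]
corner [0.6791 0.0701 0.119 ]
corner [0.3654 0.1032 0.119 ]
corner [0.3856 0.2947 0.119 ]
[np.float64(0.1919), np.float64(0.3154), np.float64(0.1925), np.float64(0.3156)]
yaw -0.10596335167022886 lidcen [0.53239777 0.18222922 0.119     ]
bar [0.577012   0.04287452 0.121     ] [0.45878689 0.05340832 0.121     ] [0.51789945 0.04814142 0.121     ]
jig [0.48287088 0.2013851  0.219     ]
red [0.31422225 0.17154008 0.1       ]
mat [ 0.68297024 -0.1473412   0.004     ]
can [ 0.5889 -0.205   0.09  ]
can [ 0.5783 -0.3179  0.09  ]
can [ 0.5843 -0.4292  0.09  ]
can [ 0.4787 -0.1083  0.09  ]
can [ 0.4637 -0.2129  0.09  ]
can [ 0.4628 -0.427   0.09  ]
glass [ 0.5803 -0.1017  0.07  ]
glass [ 0.463  -0.3214  0.07  ]
```

Emit:
drive_tool(linear=[[0,0.1,0.3],[0.1,0.3,0.5],[0.2,0.5,0.65],[0.3,0.7,0.65],[0.4,0.9,0.65],[0.5,1,0.65],[0.5,1,0.65]], rot=[[0,0,0.1],[0,0,0.25],[0,0,0.4],[0,0,0.55],[0,0,0.7],[0,0,0.74],[0,0,0.74]], fingers=[-1,-1,-1,-1,-1,-1,-1])

```text
t: 0.9
eef_pos: [0.2877, -0.3934, 0.3525]
tcp_rot: [0.903, 0.429, 0.001, 0.0]
contact_force: [-0.3, -0.6, -0.7]
width: 0.0911
finger_force: 0.0
```

Emit:
drive_tool(linear=[[0.1,0.2,0],[0.2,0.4,0],[0.3,0.6,0],[0.4,0.8,0],[0.5,1,0],[0.5,1,0]], rot=[[0,0,0.15],[0,0,0.3],[0,0,0.45],[0,0,0.6],[0,0,0.74],[0,0,0.74]], fingers=[-1,-1,-1,-1,-1,-1])

```text
t: 1.5
eef_pos: [0.3872, -0.1931, 0.3519]
tcp_rot: [0.741, 0.672, 0.001, -0.0]
contact_force: [0.1, -0.6, -0.4]
width: 0.0914
finger_force: 0.0
```

Emit:
drive_tool(linear=[[0.1,0.2,0],[0.2,0.4,0],[0.3,0.6,0],[0.4,0.8,0],[0.48,1,0],[0.48,1,0]], rot=[[0,0,0],[0,0,0],[0,0,0],[0,0,0],[0,0,0],[0,0,0]], fingers=[-1,-1,-1,-1,-1,-1])

```text
t: 2.1
eef_pos: [0.4832, 0.0065, 0.3515]
tcp_rot: [0.743, 0.67, 0.0, -0.0]
contact_force: [0.0, -0.3, -0.6]
width: 0.0914
finger_force: 0.0
```

Emit:
drive_tool(linear=[[0,0.2,0],[0,0.4,0],[0,0.6,0],[0,0.8,0],[0,0.9,0],[0,0.9,0],[0,0.9,0]], rot=[[0,0,0],[0,0,0],[0,0,0],[0,0,0],[0,0,0],[0,0,0],[0,0,0]], fingers=[-1,-1,-1,-1,-1,-1,-1])

```text
t: 2.8
eef_pos: [0.482, 0.1824, 0.3517]
tcp_rot: [0.744, 0.668, -0.0, 0.0]
contact_force: [-0.5, 0.1, 0.3]
width: 0.0913
finger_force: 0.0
```

Run:
```python
from h import *
s=sense();print(s["t"],s["eef_pos"],s["tcp_rot"],s["q"])
c=grab("wrist"); cv2.imwrite("pics/w1.png",c["pixels"][:,:,::-1])
print(proj(c,[.483,.2014,.219]),proj(c,[.483,.2014,.119]), proj(c,[.518,.047,.121]))
```

```text
2.8 [0.48198081 0.18244182 0.35166337] [ 7.43841791e-01  6.68355637e-01 -3.56582355e-04  7.53902226e-05] [ 2.46263650e-01  2.29439490e-01  1.40320803e+00 -4.67162663e-04
  1.50950542e+00  3.53096702e-01]
[252.61293511 162.08433943] [252.82690354 145.14594807] [289.66091983 252.19448257]
```

View pics/w1.png

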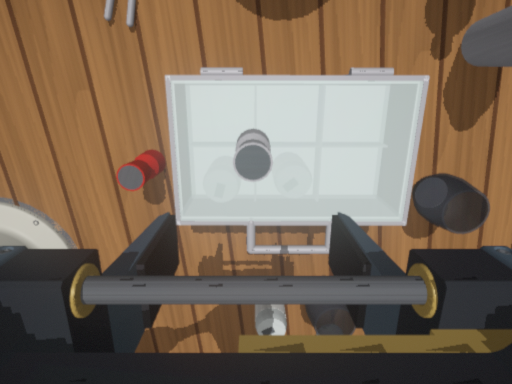

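The prediction matches: the jigger's top is at (253,162), the bar at (289,250), and the red look-alike is apart at (130,176). The only ghosts under the lid are in cell_1 and cell_3.

Emit:
drive_tool(linear=[[0,0.1,0],[0,0.1,-0.1],[0,0.1,-0.25],[0,0.1,-0.4],[0,0.1,-0.55],[0,0.1,-0.7],[0,0.1,-0.8],[0,0.1,-0.84],[0,0.1,-0.84],[0,0.1,-0.84],[0,0.1,-0.84],[0,0.1,-0.84],[0,0.1,-0.84],[0,0.1,-0.84],[0,0.1,-0.84],[0,0.1,-0.84]], rot=[[0,0,0],[0,0,0],[0,0,0],[0,0,0],[0,0,0],[0,0,0],[0,0,0],[0,0,0],[0,0,0],[0,0,0],[0,0,0],[0,0,0],[0,0,0],[0,0,0],[0,0,0],[0,0,0]], fingers=[-1,-1,-1,-1,-1,-1,-1,-1,-1,0.5,0.5,0.5,0.5,0.5,0.5,0.5], newtons=15)

```text
t: 4.45
eef_pos: [0.4818, 0.2033, 0.184]
tcp_rot: [0.744, 0.668, 0.0, 0.0]
contact_force: [0.5, 0.2, -1.8]
width: 0.039
finger_force: 15.0
```

Emit:
drive_tool(linear=[[0,0,0.1],[0,0,0.25],[0,0,0.4],[0,0,0.55],[0,0,0.6],[0.08,-0.1,0.6],[0.18,-0.25,0.6],[0.28,-0.4,0.6],[0.38,-0.55,0.6],[0.48,-0.7,0.6],[0.54,-0.85,0.6],[0.6,-1,0.6]], rot=[[0,0,0],[0,0,0],[0,0,0],[0,0,0],[0,0,0],[0,0,0],[0,0,0],[0,0,0],[0,0,0],[0,0,0],[0,0,0],[0,0,0]], fingers=[0.5,0.5,0.5,0.5,0.5,0.5,0.5,0.5,0.5,0.5,0.5,0.5])

```text
t: 5.65
eef_pos: [0.6019, 0.0019, 0.3026]
tcp_rot: [0.744, 0.668, -0.001, -0.001]
contact_force: [0.9, 1.0, -1.4]
width: 0.0386
finger_force: 15.0
```

Emit:
drive_tool(linear=[[0.1,-0.15,0],[0.2,-0.3,0],[0.3,-0.45,0],[0.36,-0.6,0],[0.4,-0.72,0],[0.4,-0.75,0],[0.4,-0.75,0],[0.4,-0.75,-0.2],[0.4,-0.75,-0.4],[0.4,-0.75,-0.6],[0.4,-0.75,-0.8],[0.4,-0.75,-0.95],[0.4,-0.75,-1],[0.4,-0.75,-1]], rot=[[0,0,0],[0,0,0],[0,0,0],[0,0,0],[0,0,0],[0,0,0],[0,0,0],[0,0,0],[0,0,0],[0,0,0],[0,0,0],[0,0,0],[0,0,0],[0,0,0]], fingers=[0.5,0.5,0.5,0.5,0.5,0.5,0.5,0.5,0.5,0.5,0.5,0.5,0.5,0.5])

```text
t: 7.05
eef_pos: [0.681, -0.1456, 0.103]
tcp_rot: [0.744, 0.669, -0.001, -0.001]
contact_force: [0.0, -0.2, -1.3]
width: 0.0384
finger_force: 15.0
```

Emit:
drive_tool(linear=[[0,0,-0.06],[0,0,-0.11],[0,0,-0.14],[0,0,-0.16],[0,0,-0.17],[0,0,-0.17],[0,0,-0.17]], rot=[[0,0,0],[0,0,0],[0,0,0],[0,0,0],[0,0,0],[0,0,0],[0,0,0]], fingers=[0.5,0.5,0.5,0.5,0.5,0.5,0.5])

```text
t: 7.75
eef_pos: [0.682, -0.1468, 0.0702]
tcp_rot: [0.744, 0.668, 0.0, 0.0]
contact_force: [0.7, 0.7, -1.5]
width: 0.0389
finger_force: 15.0
```

Emit:
drive_tool(linear=[[0,0,-0.005],[0,0,-0.007],[0,0,-0.007],[0,0,-0.007],[0,0,-0.007],[0,0,-0.007],[0,0,0.05],[0,0,0.2],[0,0,0.45],[0,0,0.7],[0,0,0.95]], rot=[[0,0,0],[0,0,0],[0,0,0],[0,0,0],[0,0,0],[0,0,0],[0,0,0],[0,0,0],[0,0,0],[0,0,0],[0,0,0]], fingers=[0.5,0.5,0.5,-0.35,-0.35,-0.35,-0.35,-0.35,-0.35,-0.35,-0.35])

```text
t: 8.85
eef_pos: [0.6814, -0.1466, 0.2629]
tcp_rot: [0.744, 0.668, 0.0, 0.0]
contact_force: [1.0, -0.3, 0.2]
width: 0.0616
finger_force: 0.0
```

Emit:
drive_tool(linear=[[-0.1,0.1,0.05],[-0.2,0.25,0.05],[-0.3,0.4,0.05],[-0.4,0.55,0.05],[-0.5,0.7,0.05],[-0.6,0.85,0.05],[-0.7,0.97,0.05],[-0.7,0.97,0.05]], rot=[[0,0,-0.15],[0,0,-0.3],[0,0,-0.45],[0,0,-0.6],[0,0,-0.75],[0,0,-0.9],[0,0,-1],[0,0,-1]], fingers=[-0.35,-0.35,-0.35,-0.35,-0.35,-0.35,-0.35,-0.35])

```text
t: 9.65
eef_pos: [0.5394, 0.0498, 0.271]
tcp_rot: [0.943, 0.333, 0.0, -0.0]
contact_force: [-0.7, -0.8, -0.1]
width: 0.0614
finger_force: 0.0
```

Emit:
drive_tool(linear=[[-0.1,0,0],[-0.12,0,0],[-0.12,0,0],[-0.12,0,0],[-0.12,0,0],[-0.12,0,0],[-0.12,0,0],[-0.12,0,0]], rot=[[0,0,-0.15],[0,0,-0.3],[0,0,-0.45],[0,0,-0.6],[0,0,-0.75],[0,0,-0.9],[0,0,-1],[0,0,-1]], fingers=[-0.35,-0.35,-0.35,-0.35,-0.35,-0.35,-0.35,-0.35])

```text
t: 10.45
eef_pos: [0.5182, 0.0468, 0.2706]
tcp_rot: [0.999, -0.054, 0.0, 0.0]
contact_force: [0.2, 0.0, -0.8]
width: 0.0616
finger_force: 0.0
```

Run:
```python
from h import *
s=sense();print(s["t"],s["eef_pos"],s["tcp_rot"],s["q"])
c=grab("wrist"); im=c["pixels"]; print(proj(c,[.518,.0475,.115]))
t=grab("top"); a=im[:,:,::-1]; b=t["pixels"][100:260,120:410,::-1]
b=cv2.resize(b,(512,282))
cv2.imwrite("pics/w2.png",np.vstack([a,b])[:600] if 0 else np.vstack([cv2.resize(a,(400,300)),cv2.resize(b,(400,220))]))
print(t and proj(t,[.683,-.147,.104]))
```

```text
10.45 [0.51816005 0.04684213 0.27056571] [ 9.98551466e-01 -5.38030704e-02  4.43647978e-04  4.13834321e-05] [-2.45789786e-02  2.97407400e-01  1.53108510e+00 -1.12418720e-04
  1.31221566e+00  1.65390418e+00]
[251.74581567 176.39727787]
[287.52769015 151.58307115]
```

View pics/w2.png

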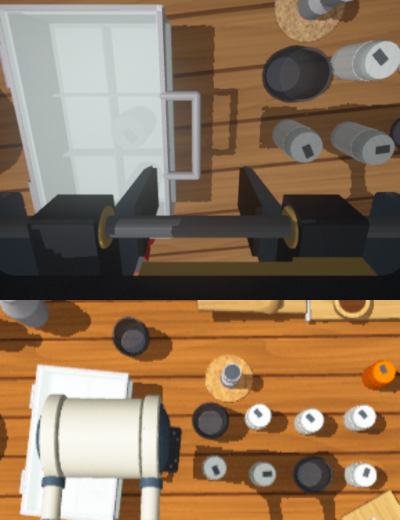

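The bar is centred between the fingers at (250,173), as predicted. The jigger stands on the mat.

Emit:
drive_tool(linear=[[0,0,0],[0,0,-0.15],[0,0,-0.3],[0,0,-0.45],[0,0,-0.6],[0,0,-0.7],[0,0,-0.8],[0,0,-0.83],[0,0,-0.83],[0,0,-0.83],[0,0,-0.83],[0,0,-0.83],[0,0,-0.83],[0,0,-0.83]], rot=[[0,0,0],[0,0,0],[0,0,0],[0,0,0],[0,0,0],[0,0,0],[0,0,0],[0,0,0],[0,0,0],[0,0,0],[0,0,0],[0,0,0],[0,0,0],[0,0,0]], fingers=[0.25,0.25,0.25,0.25,0.25,0.25,0.25,0.25,0.25,1,1,1,1,1], newtons=25)

```text
t: 11.95
eef_pos: [0.5185, 0.0491, 0.1048]
tcp_rot: [0.999, -0.054, 0.001, -0.002]
contact_force: [2.4, 21.3, 3.2]
width: 0.0112
finger_force: 25.0
```

Run:
```python
import numpy as np
ey=np.array([.1058,.9944])
f=lambda t:np.array([96.5-232*np.cos(t)+4*np.sin(t),111+232*np.sin(t)+4*np.cos(t)])
a=0; 
for k in range(0,95,5):
    if k in(0,45): b=f(np.radians(k))
    d=f(np.radians(k))-b; print(k,(ey*d[0]/200).round(3),round(d[1]/200,3))
```

```text
0 [0. 0.] 0.0
5 [0.001 0.006] 0.101
10 [0.002 0.021] 0.201
15 [0.005 0.044] 0.3
20 [0.008 0.076] 0.396
25 [0.012 0.116] 0.488
30 [0.018 0.164] 0.577
35 [0.023 0.22 ] 0.662
40 [0.03  0.283] 0.741
45 [0. 0.] 0.0
50 [0.008 0.075] 0.067
55 [0.017 0.156] 0.127
60 [0.026 0.242] 0.18
65 [0.035 0.332] 0.225
70 [0.045 0.426] 0.262
75 [0.056 0.522] 0.291
80 [0.066 0.621] 0.311
85 [0.077 0.721] 0.323
90 [0.087 0.821] 0.326
```

Emit:
drive_tool(linear=[[0,0.012,0],[0.001,0.014,0.05],[0.001,0.018,0.101],[0.002,0.033,0.201],[0.005,0.056,0.3],[0.008,0.088,0.396],[0.012,0.128,0.488],[0.018,0.176,0.577],[0.023,0.232,0.662],[0.03,0.295,0.741],[0.037,0.364,0.814],[0.037,0.364,0.814],[0.037,0.364,0.814]], rot=[[0,0,0],[0,0,0],[0,0,0],[0,0,0],[0,0,0],[0,0,0],[0,0,0],[0,0,0],[0,0,0],[0,0,0],[0,0,0],[0,0,0],[0,0,0]], fingers=[1,1,1,1,1,1,1,1,1,1,1,1,1])

```text
t: 13.25
eef_pos: [0.5261, 0.1176, 0.2695]
tcp_rot: [0.999, -0.053, 0.002, 0.002]
contact_force: [-5.4, -25.5, 27.5]
width: 0.0113
finger_force: 25.0
```

Emit:
drive_tool(linear=[[0,-0.012,0.013],[0.008,0.063,0.08],[0.017,0.144,0.14],[0.026,0.23,0.193],[0.035,0.32,0.238],[0.045,0.414,0.275],[0.056,0.51,0.302],[0.066,0.609,0.32],[0.066,0.609,0.32]], rot=[[0,0,0],[0,0,0],[0,0,0],[0,0,0],[0,0,0],[0,0,0],[0,0,0],[0,0,0],[0,0,0]], fingers=[1,1,1,1,1,1,1,1,1])

```text
t: 14.15
eef_pos: [0.5396, 0.2436, 0.3332]
tcp_rot: [0.999, -0.053, 0.002, -0.001]
contact_force: [0.9, -0.7, 17.7]
width: 0.0112
finger_force: 25.0
```

Emit:
drive_tool(linear=[[0.01,0.1,0.02],[0.02,0.19,0.024],[0.027,0.25,0.023],[0.03,0.28,0.02],[0.03,0.28,0.02],[0.03,0.28,0.02],[0.03,0.28,0.02],[0.03,0.28,0.02],[0.03,0.28,0.02],[0.03,0.28,0.1],[0.03,0.28,0.25]], rot=[[0,0,0],[0,0,0],[0,0,0],[0,0,0],[0,0,0],[0,0,0],[0,0,0],[0,0,0],[0,0,0],[0,0,0],[0,0,0]], fingers=[1,1,1,1,1,0.4,0.4,0.4,0.4,0.4,0.4])

```text
t: 15.25
eef_pos: [0.5435, 0.2974, 0.3793]
tcp_rot: [0.999, -0.053, -0.002, 0.001]
contact_force: [0.3, 0.5, -0.2]
width: 0.0275
finger_force: 0.0
```

Emit:
drive_tool(linear=[[0,0,0.1],[0,-0.2,0.1],[-0.1,-0.4,0.1],[-0.1,-0.6,0.1],[-0.15,-0.8,0.1],[-0.15,-1,0.1],[-0.15,-1,0.1],[-0.15,-1,0.1]], rot=[[0,0,0],[0,0,0.15],[0,0,0.3],[0,0,0.45],[0,0,0.6],[0,0,0.75],[0,0,0.9],[0,0,1]], fingers=[0.4,0.4,0,-0.5,-0.5,-0.5,-0.5,-0.5])

```text
t: 16.05
eef_pos: [0.5142, 0.0965, 0.4009]
tcp_rot: [0.943, 0.334, 0.0, 0.0]
contact_force: [0.1, -0.2, 0.2]
width: 0.0679
finger_force: 0.0
```

Emit:
drive_tool(linear=[[-0.05,-0.2,-0.2],[-0.1,-0.4,-0.4],[-0.15,-0.6,-0.6],[-0.17,-0.8,-0.8],[-0.17,-1,-0.95],[-0.17,-1,-0.95],[-0.17,-1,-0.95],[-0.17,-1,-0.95]], rot=[[0,0,0.15],[0,0,0.3],[0,0,0.45],[0,0,0.6],[0,0,0.75],[0,0,0.9],[0,0,1],[0,0,1]], fingers=[-0.5,-0.5,-0.5,-0.5,-0.5,-0.5,-0.5,-0.5])

```text
t: 16.85
eef_pos: [0.48, -0.1027, 0.2103]
tcp_rot: [0.744, 0.668, -0.0, -0.001]
contact_force: [0.7, 0.8, -0.3]
width: 0.0685
finger_force: 0.0
```

```bash
cat > look.py <<'E'
from h import *
s=sense();print(round(s["t"],2),s["eef_pos"].round(4),s["tcp_rot"].round(3))
c=grab("wrist"); t=grab("top"); S=grab("scene")
a,b,d=[x["pixels"][:,:,::-1] for x in (c,t,S)]
import sys
sc=d[80:340,120:400]
cv2.imwrite("pics/%s.png"%sys.argv[1],np.vstack([np.hstack([cv2.resize(a,(400,300)),cv2.resize(sc,(400,300))]),np.hstack([cv2.resize(b[90:300,120:420],(400,280)),cv2.resize(b[140:270,125:255],(400,280))])]))
E
python3 look.py w3
```

```text
16.85 [ 0.48   -0.1027  0.2103] [ 0.744  0.668 -0.    -0.001]
```

View pics/w3.png

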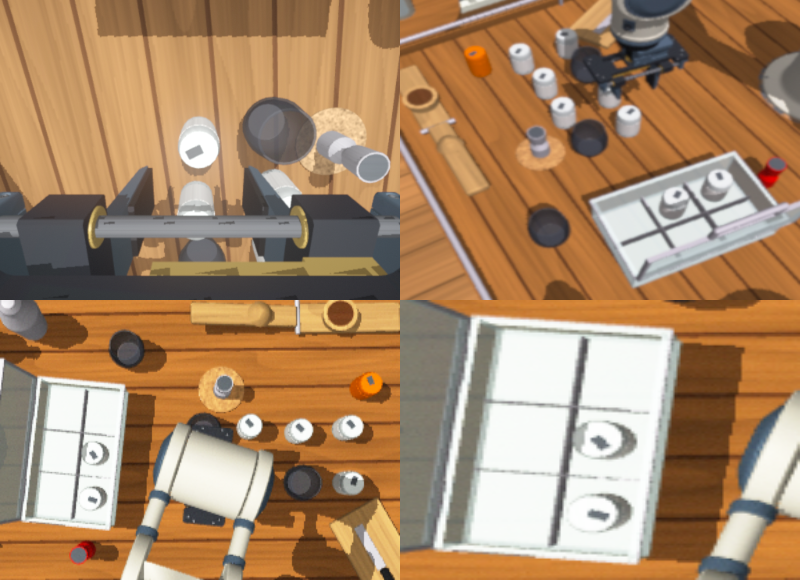

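The lid is up, and only cell_1 and cell_3 hold cans. Can A's top is in the wrist picture at about (255,188) full-scale, and the jigger is upright on the mat.

Run:
```python
from h import *
c=grab("wrist"); h=hsv(c)
m=(h[...,1]<45)&(h[...,2]>190); m[240:]=0
for ce,st in blobs(m,150): print(ce.round(1),st,ray(c,*ce,.09).round(4))
print(proj(c,[.4787,-.1083,.09]))
```

```text
[253.5 182.2] [ 227  150   53   66 2534] [ 0.4809 -0.0996  0.09  ]
[434.5 185.2] [419 174  36  27 463] [ 0.6499 -0.1211  0.09  ]
[474.9 212.6] [455 194  43  40 283] [ 0.6905 -0.1534  0.09  ]
[355.9 229.5] [336 217  43  23 587] [ 0.5758 -0.1587  0.09  ]
[250.4 236.2] [235 232  32   8 188] [ 0.4717 -0.1545  0.09  ]
[252.21749015 191.22407321]
```

Emit:
drive_tool(linear=[[-0.005,-0.025,-0.05],[-0.005,-0.025,-0.2],[-0.005,-0.025,-0.35],[-0.005,-0.025,-0.5],[-0.005,-0.025,-0.65],[-0.005,-0.025,-0.75],[-0.005,-0.025,-0.775],[-0.005,-0.025,-0.775],[-0.005,-0.025,-0.775],[-0.005,-0.025,-0.775],[-0.005,-0.025,-0.775],[-0.005,-0.025,-0.775],[-0.005,-0.025,-0.775],[-0.005,-0.025,-0.6],[-0.005,-0.025,-0.35],[-0.005,-0.025,-0.1],[-0.005,-0.025,0]], rot=[[0,0,0],[0,0,0],[0,0,0],[0,0,0],[0,0,0],[0,0,0],[0,0,0],[0,0,0],[0,0,0],[0,0,0],[0,0,0],[0,0,0],[0,0,0],[0,0,0],[0,0,0],[0,0,0],[0,0,0]], fingers=[-0.4,-0.4,-0.4,-0.4,-0.4,-0.4,-0.4,-0.4,0.3,0.3,0.3,0.3,0.3,0.3,0.3,0.3,0.3], newtons=15)

```text
t: 18.75
eef_pos: [0.4806, -0.1076, 0.2154]
tcp_rot: [0.744, 0.668, 0.001, 0.003]
contact_force: [0.4, -0.5, -2.8]
width: 0.0528
finger_force: 15.0
```

Run:
```python
from h import *
s=sense();print(s["eef_pos"])
c=grab("top")
# bucket rim check: predicted outer rim corners vs dark/bright, and cells
B=np.array([.532,.182]);a=-.106;R=np.array([[np.cos(a),-np.sin(a)],[np.sin(a),np.cos(a)]])
for i,p in enumerate([(-97.5,-42.5),(-97.5,42.5),(0,-42.5),(0,42.5),(97.5,-42.5),(97.5,42.5)],1):
    w=B+R@np.array(p)/1000; print(i,w.round(4),proj(c,[*w,.012]).round(1))
for u,v in [(125+(-400+602)/3.077,140+(440-300)/2.154),(125+(-400+597)/3.077,140+(513-300)/2.154)]: print("can",ray(c,u,v,.102))
for u,v in [(273,25),(236,263)]: print("rimR",ray(c,125+u/3.077,140+v/2.154,.11)) 
for p in [(156,-94.5),(-156,-94.5)]: print(B+R@np.array(p)/1000)
```

```text
[ 0.48064278 -0.1075584   0.21542461]
1 [0.4306 0.1501] [191.1 238. ]
2 [0.4395 0.2346] [163.9 235.4]
3 [0.5275 0.1397] [194.4 206.7]
4 [0.5365 0.2243] [167.4 204.1]
5 [0.6245 0.1294] [197.7 175.7]
6 [0.6334 0.2139] [170.8 173.1]
can [0.52939539 0.13724604 0.102     ]
can [0.43112651 0.1419406  0.102     ]
rimR [0.68425057 0.06862965 0.11      ]
rimR [0.36470029 0.10418068 0.11      ]
[0.67712616 0.07152535]
[0.36687734 0.10453546]
```

Emit:
drive_tool(linear=[[0.05,0.1,0.05],[0.15,0.25,0.05],[0.25,0.4,0.05],[0.35,0.55,0.05],[0.45,0.7,0.05],[0.55,0.85,0.05],[0.65,1,0.05],[0.72,1,0.05],[0.72,1,0.05]], rot=[[0,0,0],[0,0,0],[0,0,0],[0,0,0],[0,0,0],[0,0,0],[0,0,0],[0,0,0],[0,0,0]], fingers=[0.3,0.3,0.3,0.3,0.3,0.3,0.3,0.3,0.3])

```text
t: 19.7
eef_pos: [0.6242, 0.0936, 0.2198]
tcp_rot: [0.743, 0.669, -0.0, -0.0]
contact_force: [-0.1, -0.8, -1.9]
width: 0.0527
finger_force: 15.0
```

Emit:
drive_tool(linear=[[0,0.08,0],[0,0.15,0],[0,0.185,0],[0,0.185,0],[0,0.185,0]], rot=[[0,0,0],[0,0,0],[0,0,0],[0,0,0],[0,0,0]], fingers=[0.3,0.3,0.3,0.3,0.3])

```text
t: 20.2
eef_pos: [0.6232, 0.1298, 0.2208]
tcp_rot: [0.744, 0.669, -0.0, 0.0]
contact_force: [-0.2, 0.1, -1.6]
width: 0.0531
finger_force: 15.0
```

```bash
python3 look.py w4
```

```text
20.2 [0.6232 0.1298 0.2208] [ 0.744  0.669 -0.     0.   ]
```

View pics/w4.png

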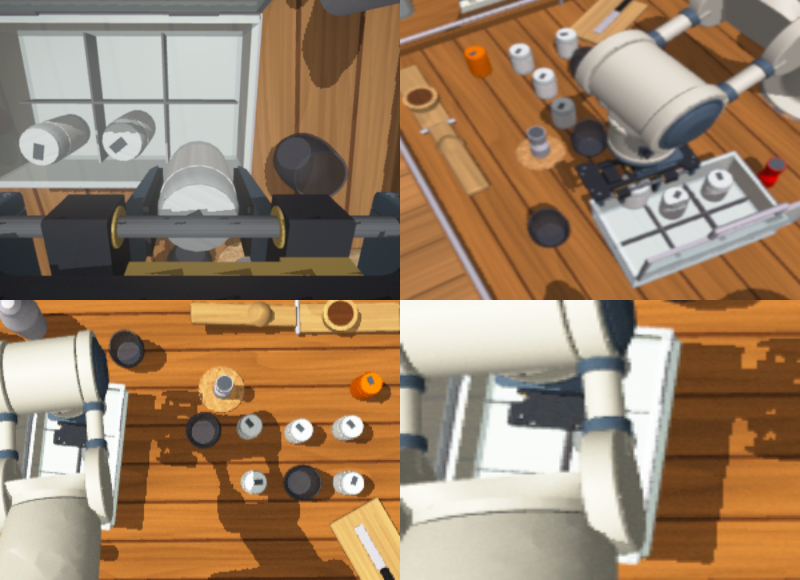

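Can A is held over cell_5 and cells 1 and 3 are filled. The wrist housing is wide, so I will grasp the cans for the lid-side cells with the tool leaning away from the lid.

Emit:
drive_tool(linear=[[0,0,-0.1],[0,0,-0.25],[0,0,-0.4],[0,0,-0.52],[0,0,-0.62],[0,0,-0.68],[0,0,-0.72],[0,0,-0.745],[0,0,-0.755],[0,0,-0.76],[0,0,-0.76]], rot=[[0,0,0],[0,0,0],[0,0,0],[0,0,0],[0,0,0],[0,0,0],[0,0,0],[0,0,0],[0,0,0],[0,0,0],[0,0,0]], fingers=[0.3,0.3,0.3,0.3,0.3,0.3,0.3,0.3,0.3,0.3,0.3])

```text
t: 21.45
eef_pos: [0.6237, 0.1299, 0.0692]
tcp_rot: [0.744, 0.668, 0.0, 0.0]
contact_force: [-1.2, 0.4, -1.6]
width: 0.053
finger_force: 15.0
```

Emit:
drive_tool(linear=[[0,0,-0.005],[0,0,-0.007],[0,0,-0.007],[0,0,-0.007],[0,0,-0.007],[0,0,-0.007],[0,0,-0.007],[0,0,0.1],[0,0,0.3],[0,0,0.55],[0,0,0.8],[0,-0.1,0.95],[-0.1,-0.3,0.95],[-0.2,-0.5,0.95],[-0.35,-0.75,0.95],[-0.5,-1,0.95]], rot=[[0,0,0],[0,0,0],[0,0,0],[0,0,0],[0,0,0],[0,0,0],[0,0,0],[0,0,0],[0,0,0],[0,0,0],[0,0,0],[0.1,-0.01,0],[0.2,-0.02,0],[0.3,-0.03,0],[0.4,-0.04,0],[0.442,-0.047,0]], fingers=[0.3,0.3,0.3,-0.35,-0.35,-0.35,-0.35,-0.35,-0.35,-0.35,-0.35,-0.35,-0.35,-0.35,-0.35,-0.35])

```text
t: 23.05
eef_pos: [0.5308, -0.0577, 0.2588]
tcp_rot: [0.732, 0.658, 0.131, -0.117]
contact_force: [0.8, -1.6, -0.5]
width: 0.0616
finger_force: 0.0
```

Emit:
drive_tool(linear=[[-0.05,-0.2,0],[-0.12,-0.4,0],[-0.2,-0.6,0],[-0.28,-0.8,0],[-0.3,-0.85,0],[-0.3,-0.85,0],[-0.3,-0.85,0]], rot=[[0,0,0],[0,0,0],[0,0,0],[0,0,0],[0,0,0],[0,0,0],[0,0,0]], fingers=[-0.35,-0.35,-0.35,-0.35,-0.35,-0.35,-0.35])

```text
t: 23.75
eef_pos: [0.4721, -0.2252, 0.2587]
tcp_rot: [0.732, 0.658, 0.129, -0.116]
contact_force: [0.4, 0.1, 0.1]
width: 0.0617
finger_force: 0.0
```

```bash
python3 look.py w5
python3 - <<'E'
from h import *
c=grab("wrist"); print(proj(c,[.4637,-.2129,.09]),sense()["q"])
E
```

```text
23.75 [ 0.4721 -0.2252  0.2587] [ 0.732  0.658  0.129 -0.116]
[244.79895019 214.91588213] [-0.74360838  0.40506777  1.45435866  0.27897065  1.49888188 -0.68914866]
```

View pics/w5.png

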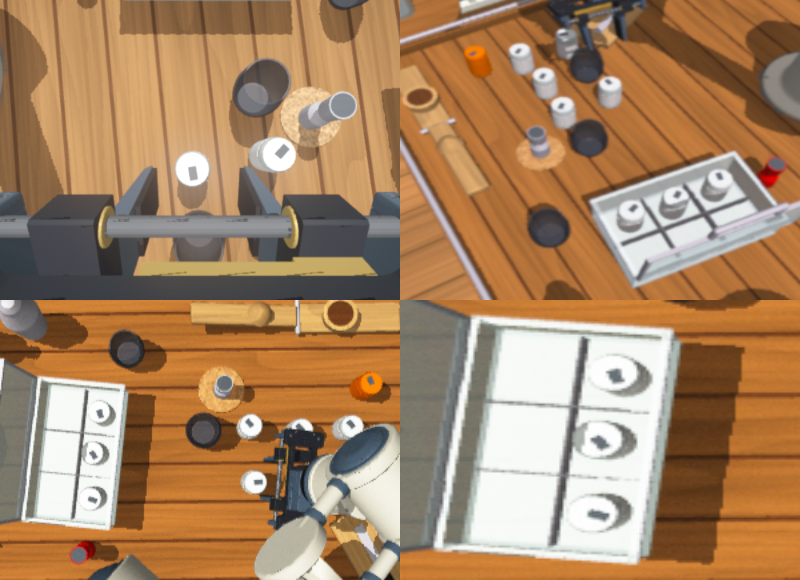

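Can A stands in cell_5. Can B is ahead at (247,218), as predicted within 3 px.

Emit:
drive_tool(linear=[[-0.036,0.075,-0.1],[-0.036,0.075,-0.3],[-0.036,0.075,-0.5],[-0.036,0.075,-0.7],[-0.036,0.075,-0.85],[-0.036,0.075,-0.95],[-0.036,0.075,-1],[-0.036,0.075,-1],[-0.036,0.075,-1],[-0.036,0.075,-1],[-0.036,0.075,-1],[-0.036,0.075,-1],[-0.036,0.075,-1]], rot=[[0,0,0],[0,0,0],[0,0,0],[0,0,0],[0,0,0],[0,0,0],[0,0,0],[0,0,0],[0,0,0],[0,0,0],[0,0,0],[0,0,0],[0,0,0]], fingers=[-0.35,-0.35,-0.35,-0.35,-0.35,-0.35,-0.35,-0.35,0.3,0.3,0.3,0.3,0.3])

```text
t: 25.25
eef_pos: [0.4652, -0.2112, 0.0596]
tcp_rot: [0.732, 0.658, 0.129, -0.115]
contact_force: [0.1, -0.0, 7.6]
width: 0.0525
finger_force: 15.0
```

Emit:
drive_tool(linear=[[0,0,0.1],[0,0,0.3],[0,0,0.5],[0,0,0.7],[0,0.05,0.8],[0.08,0.2,0.8],[0.16,0.4,0.8],[0.24,0.6,0.8],[0.32,0.8,0.8],[0.4,1,0.8]], rot=[[0,0,0],[0,0,0],[0,0,0],[0,0,0],[0,0,0],[0,0,0],[0,0,0],[0,0,0],[0,0,0],[0,0,0]], fingers=[0.3,0.3,0.3,0.3,0.3,0.3,0.3,0.3,0.3,0.3])

```text
t: 26.25
eef_pos: [0.545, -0.0093, 0.2192]
tcp_rot: [0.733, 0.658, 0.129, -0.116]
contact_force: [1.2, -0.4, -2.0]
width: 0.0529
finger_force: 15.0
```

Emit:
drive_tool(linear=[[0.08,0.2,0],[0.16,0.4,0],[0.24,0.6,0],[0.32,0.75,0],[0.4,0.9,0],[0.44,1,0],[0.44,1,0],[0.44,1,0]], rot=[[0,0,0],[0,0,0],[0,0,0],[0,0,0],[0,0,0],[0,0,0],[0,0,0],[0,0,0]], fingers=[0.3,0.3,0.3,0.3,0.3,0.3,0.3,0.3])

```text
t: 27.05
eef_pos: [0.6323, 0.1892, 0.2188]
tcp_rot: [0.732, 0.659, 0.129, -0.116]
contact_force: [-0.0, -0.2, -2.0]
width: 0.0527
finger_force: 15.0
```

```bash
python3 look.py w6
```

```text
27.05 [0.6323 0.1892 0.2188] [ 0.732  0.659  0.129 -0.116]
```

View pics/w6.png

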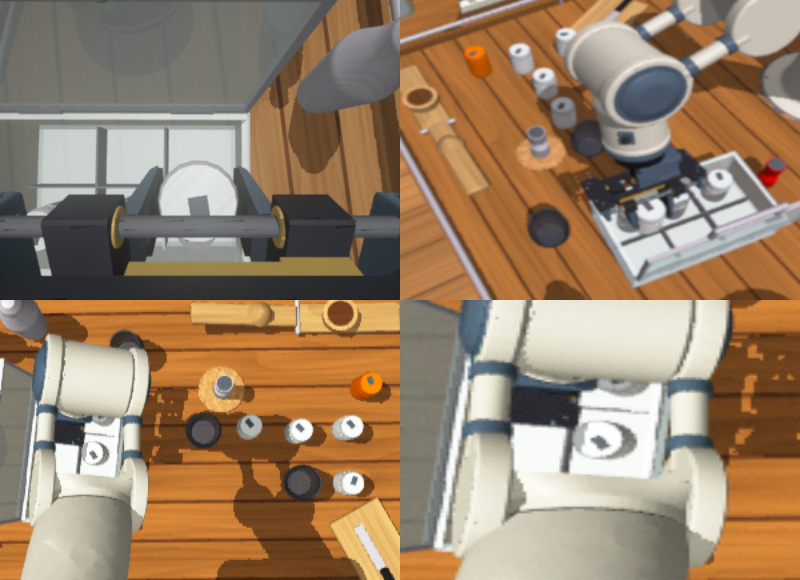

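The housing now leans well clear of the lid, and can B is over cell_6.

Emit:
drive_tool(linear=[[0,0.08,0],[0.003,0.13,0],[0.003,0.13,-0.05],[0.003,0.13,-0.2],[0.003,0.13,-0.35],[0.003,0.13,-0.48],[0.003,0.13,-0.58],[0.003,0.13,-0.65],[0.003,0.13,-0.69],[0.003,0.13,-0.715],[0.003,0.13,-0.725],[0.003,0.13,-0.73],[0.003,0.13,-0.73]], rot=[[0,0,0],[0,0,0],[0,0,0],[0,0,0],[0,0,0],[0,0,0],[0,0,0],[0,0,0],[0,0,0],[0,0,0],[0,0,0],[0,0,0],[0,0,0]], fingers=[0.3,0.3,0.3,0.3,0.3,0.3,0.3,0.3,0.3,0.3,0.3,0.3,0.3])

```text
t: 28.5
eef_pos: [0.6337, 0.2151, 0.0733]
tcp_rot: [0.732, 0.658, 0.129, -0.116]
contact_force: [0.0, -0.8, -1.8]
width: 0.0524
finger_force: 15.0
```

Emit:
drive_tool(linear=[[0,0,-0.006],[0,0,-0.011],[0,0,-0.011],[0,0,-0.011],[0,0,-0.011],[0,0,-0.011],[0,0,-0.011],[0,0,0.1],[0,0,0.3],[0,0,0.55],[0,0,0.75],[0,-0.1,0.9],[-0.05,-0.3,0.9],[-0.1,-0.55,0.9],[-0.15,-0.8,0.9],[-0.2,-1,0.9]], rot=[[0,0,0],[0,0,0],[0,0,0],[0,0,0],[0,0,0],[0,0,0],[0,0,0],[0,0,0],[0,0,0],[0,0,0],[0,0,0],[0,0,0],[0,0,0],[0,0,0],[0,0,0],[0,0,0]], fingers=[0.3,0.3,0.3,-0.35,-0.35,-0.35,-0.35,-0.35,-0.35,-0.35,-0.35,-0.35,-0.35,-0.35,-0.35,-0.35])

```text
t: 30.1
eef_pos: [0.5927, 0.013, 0.2528]
tcp_rot: [0.733, 0.658, 0.129, -0.116]
contact_force: [0.8, -0.2, -0.3]
width: 0.0616
finger_force: 0.0
```

Emit:
drive_tool(linear=[[0,-0.2,0],[0,-0.45,0],[0,-0.7,0],[-0.02,-0.9,0],[-0.02,-1,0],[-0.02,-1,0],[-0.02,-1,0]], rot=[[0,0,0],[0,0,0],[0,0,0],[0,0,0],[0,0,0],[0,0,0],[0,0,0]], fingers=[-0.35,-0.35,-0.35,-0.35,-0.35,-0.35,-0.35])

```text
t: 30.8
eef_pos: [0.5893, -0.1844, 0.2526]
tcp_rot: [0.733, 0.658, 0.129, -0.117]
contact_force: [-0.4, 0.3, 0.9]
width: 0.0615
finger_force: 0.0
```

```bash
python3 look.py w7
python3 - <<'E'
from h import *
c=grab("wrist"); print(proj(c,[.5889,-.205,.09])/1.28)
E
```

```text
30.8 [ 0.5893 -0.1844  0.2526] [ 0.733  0.658  0.129 -0.117]
[199.4246536  191.28569097]
```

View pics/w7.png

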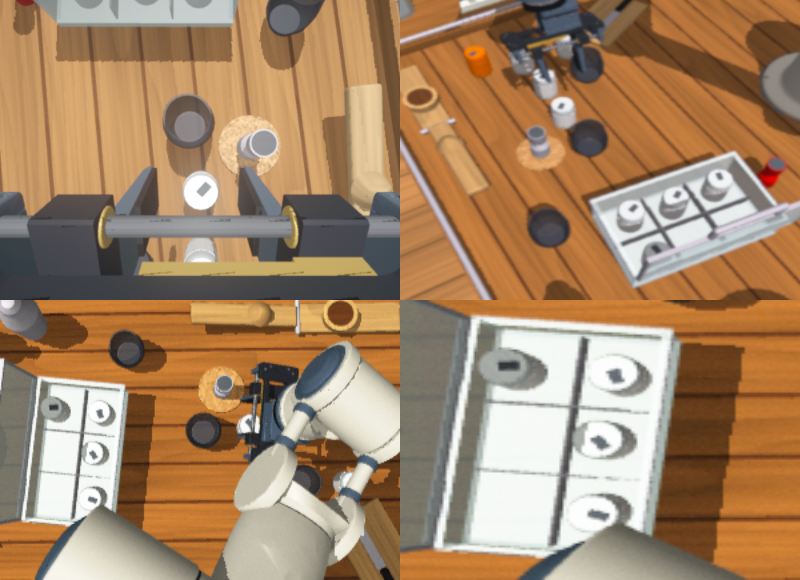

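Can B stands in cell_6. Can C is at (201,190), as predicted.

Emit:
drive_tool(linear=[[0.005,-0.085,-0.05],[0.005,-0.085,-0.25],[0.005,-0.085,-0.45],[0.005,-0.085,-0.65],[0.005,-0.085,-0.82],[0.005,-0.085,-0.93],[0.005,-0.085,-0.97],[0.005,-0.085,-0.97],[0.005,-0.085,-0.97],[0.005,-0.085,-0.97],[0.005,-0.085,-0.97],[0.005,-0.085,-0.97],[0.005,-0.085,-0.97]], rot=[[0,0,0],[0,0,0],[0,0,0],[0,0,0],[0,0,0],[0,0,0],[0,0,0],[0,0,0],[0,0,0],[0,0,0],[0,0,0],[0,0,0],[0,0,0]], fingers=[-0.35,-0.35,-0.35,-0.35,-0.35,-0.35,-0.35,-0.35,0.3,0.3,0.3,0.3,0.3])

```text
t: 32.3
eef_pos: [0.591, -0.2024, 0.0599]
tcp_rot: [0.732, 0.658, 0.129, -0.115]
contact_force: [-0.9, -1.6, 7.2]
width: 0.0528
finger_force: 15.0
```

Emit:
drive_tool(linear=[[0,0,0.1],[0,0,0.3],[0,0,0.5],[0,0,0.7],[0,0.05,0.8],[-0.04,0.2,0.8],[-0.08,0.4,0.8],[-0.1,0.6,0.8],[-0.12,0.8,0.8],[-0.14,1,0.8]], rot=[[0,0,0],[0,0,0],[0,0,0],[0,0,0],[0,0,0],[0,0,0],[0,0,0],[0,0,0],[0,0,0],[0,0,0]], fingers=[0.3,0.3,0.3,0.3,0.3,0.3,0.3,0.3,0.3,0.3])

```text
t: 33.3
eef_pos: [0.5618, -0.0004, 0.2191]
tcp_rot: [0.733, 0.658, 0.129, -0.116]
contact_force: [0.3, 0.8, -1.2]
width: 0.0525
finger_force: 15.0
```

Emit:
drive_tool(linear=[[-0.04,0.2,0],[-0.08,0.4,0],[-0.1,0.6,0],[-0.12,0.8,0],[-0.12,1,0],[-0.12,1,0],[-0.12,1,0]], rot=[[0,0,0],[0,0,0],[0,0,0],[0,0,0],[0,0,0],[0,0,0],[0,0,0]], fingers=[0.3,0.3,0.3,0.3,0.3,0.3,0.3])

```text
t: 34.0
eef_pos: [0.5379, 0.1989, 0.219]
tcp_rot: [0.732, 0.659, 0.129, -0.116]
contact_force: [0.3, -0.7, -2.5]
width: 0.0529
finger_force: 15.0
```

Emit:
drive_tool(linear=[[0,0.08,0],[-0.006,0.135,0],[-0.006,0.135,-0.05],[-0.006,0.135,-0.2],[-0.006,0.135,-0.35],[-0.006,0.135,-0.48],[-0.006,0.135,-0.58],[-0.006,0.135,-0.65],[-0.006,0.135,-0.69],[-0.006,0.135,-0.715],[-0.006,0.135,-0.725],[-0.006,0.135,-0.73],[-0.006,0.135,-0.735]], rot=[[0,0,0],[0,0,0],[0,0,0],[0,0,0],[0,0,0],[0,0,0],[0,0,0],[0,0,0],[0,0,0],[0,0,0],[0,0,0],[0,0,0],[0,0,0]], fingers=[0.3,0.3,0.3,0.3,0.3,0.3,0.3,0.3,0.3,0.3,0.3,0.3,0.3])

```text
t: 35.3
eef_pos: [0.5375, 0.2252, 0.0722]
tcp_rot: [0.732, 0.658, 0.13, -0.116]
contact_force: [-0.5, 0.4, -1.7]
width: 0.0528
finger_force: 15.0
```

Run:
```python
from h import *
c=grab("top"); h=hsv(c)
m=(h[...,1]<60)&(h[...,2]>130); m[:,:290]=0; m[:170]=0; m[240:]=0
for ce,st in blobs(m,60): print(ce.round(1),st,ray(c,*ce,.09).round(4))
```

```text
[450.3 204.5] [447 170   8  70 322] [ 0.5237 -0.623   0.09  ]
[380.2 185.7] [369 176  24  19 326] [ 0.5812 -0.4191  0.09  ]
[343.6 188.1] [333 179  22  19 293] [ 0.575  -0.3113  0.09  ]
[380.8 227. ] [370 219  23  17 320] [ 0.4598 -0.4175  0.09  ]
```

Emit:
drive_tool(linear=[[0,0,-0.005],[0,0,-0.008],[0,0,-0.008],[0,0,-0.008],[0,0,-0.008],[0,0,-0.008],[0,0,-0.008],[0,0,0.1],[0,0,0.3],[0,0,0.55],[0,0,0.75],[0,-0.1,0.9],[0.05,-0.3,0.9],[0.1,-0.55,0.9],[0.15,-0.8,0.9],[0.2,-1,0.9]], rot=[[0,0,0],[0,0,0],[0,0,0],[0,0,0],[0,0,0],[0,0,0],[0,0,0],[0,0,0],[0,0,0],[0,0,0],[0,0,0],[0,0,0],[0,0,0],[0,0,0],[0,0,0],[0,0,0]], fingers=[0.3,0.3,0.3,-0.35,-0.35,-0.35,-0.35,-0.35,-0.35,-0.35,-0.35,-0.35,-0.35,-0.35,-0.35,-0.35])

```text
t: 36.95
eef_pos: [0.5772, 0.0228, 0.2518]
tcp_rot: [0.733, 0.658, 0.129, -0.116]
contact_force: [0.8, -0.2, 0.1]
width: 0.0617
finger_force: 0.0
```

Emit:
drive_tool(linear=[[0,-0.2,0],[0,-0.45,0],[0,-0.7,0],[0,-0.9,0],[0,-1,0],[0,-1,0]], rot=[[0,0,0],[0,0,0],[0,0,0],[0,0,0],[0,0,0],[0,0,0]], fingers=[-0.35,-0.35,-0.35,-0.35,-0.35,-0.35])

```text
t: 37.55
eef_pos: [0.5771, -0.1773, 0.2512]
tcp_rot: [0.733, 0.657, 0.129, -0.116]
contact_force: [0.5, 0.5, 0.2]
width: 0.0616
finger_force: 0.0
```

Emit:
drive_tool(linear=[[0,-0.2,0],[0,-0.4,0],[0,-0.6,0],[0,-0.6,0],[0,-0.6,0]], rot=[[0,0,0],[0,0,0],[0,0,0],[0,0,0],[0,0,0]], fingers=[-0.35,-0.35,-0.35,-0.35,-0.35])

```text
t: 38.05
eef_pos: [0.5773, -0.2942, 0.2514]
tcp_rot: [0.732, 0.658, 0.129, -0.117]
contact_force: [0.1, 0.6, 0.3]
width: 0.0614
finger_force: 0.0
```

Run:
```python
from h import *
print(sense()["eef_pos"])
c=grab("wrist"); h=hsv(c)
m=(h[...,1]<45)&(h[...,2]>190); m[265:]=0; m[:150]=0
for ce,st in blobs(m,150): print(ce.round(1),st,ray(c,*ce,.09).round(4))
print(proj(c,[.5783,-.3179,.09]))
t=grab("top"); h=hsv(t)
m=(h[...,1]<60)&(h[...,2]>150)
# cells: dark tab + blob check by circle
g=cv2.cvtColor(cv2.resize(t["pixels"][140:270,125:255],None,fx=4,fy=4,interpolation=cv2.INTER_CUBIC),cv2.COLOR_RGB2GRAY)
C=cv2.HoughCircles(g,cv2.HOUGH_GRADIENT,1,50,param1=80,param2=15,minRadius=28,maxRadius=46)
for x,y,r in C[0]: print(ray(t,(x+.5)/4-.5+125,(y+.5)/4-.5+140,.102).round(3),r)
```

```text
[ 0.57726866 -0.29416223  0.25139222]
[468.  224.7] [436 217  64  14 312] [ 0.8088 -0.3187  0.09  ]
[256.8 243.9] [ 235  221   46   44 1514] [ 0.5785 -0.3146  0.09  ]
[256.9607927  246.96416959]
[0.531 0.141 0.102] 36.4
[0.432 0.149 0.102] 34.4
[0.535 0.218 0.102] 36.4
[0.622 0.13  0.102] 34.2
[0.631 0.233 0.102] 31.8
[0.579 0.106 0.102] 45.4
```

Emit:
drive_tool(linear=[[0.005,-0.097,-0.05],[0.005,-0.097,-0.25],[0.005,-0.097,-0.45],[0.005,-0.097,-0.65],[0.005,-0.097,-0.82],[0.005,-0.097,-0.93],[0.005,-0.097,-0.965],[0.005,-0.097,-0.965],[0.005,-0.097,-0.965],[0.005,-0.097,-0.965],[0.005,-0.097,-0.965],[0.005,-0.097,-0.965],[0.005,-0.097,-0.965]], rot=[[0,0,0],[0,0,0],[0,0,0],[0,0,0],[0,0,0],[0,0,0],[0,0,0],[0,0,0],[0,0,0],[0,0,0],[0,0,0],[0,0,0],[0,0,0]], fingers=[-0.35,-0.35,-0.35,-0.35,-0.35,-0.35,-0.35,-0.35,0.3,0.3,0.3,0.3,0.3])

```text
t: 39.45
eef_pos: [0.5788, -0.3148, 0.0601]
tcp_rot: [0.732, 0.658, 0.129, -0.115]
contact_force: [1.2, -0.5, 7.7]
width: 0.0529
finger_force: 15.0
```

Emit:
drive_tool(linear=[[0,0,0.1],[0,0,0.3],[0,0,0.5],[0,0,0.7],[0,0.05,0.8],[-0.05,0.2,0.8],[-0.1,0.4,0.8],[-0.15,0.6,0.8],[-0.2,0.8,0.8],[-0.25,1,0.8]], rot=[[0,0,0],[0,0,0],[0,0,0],[0,0,0],[0,0,0],[0,0,0],[0,0,0],[0,0,0],[0,0,0],[0,0,0]], fingers=[0.3,0.3,0.3,0.3,0.3,0.3,0.3,0.3,0.3,0.3])

```text
t: 40.45
eef_pos: [0.527, -0.1122, 0.2184]
tcp_rot: [0.733, 0.658, 0.129, -0.116]
contact_force: [1.3, 1.5, -1.3]
width: 0.0527
finger_force: 15.0
```

Emit:
drive_tool(linear=[[-0.05,0.2,0],[-0.1,0.4,0],[-0.15,0.6,0],[-0.2,0.8,0],[-0.25,1,0],[-0.25,1,0]], rot=[[0,0,0],[0,0,0],[0,0,0],[0,0,0],[0,0,0],[0,0,0]], fingers=[0.3,0.3,0.3,0.3,0.3,0.3])

```text
t: 41.05
eef_pos: [0.4751, 0.0899, 0.2185]
tcp_rot: [0.731, 0.659, 0.129, -0.118]
contact_force: [-0.9, -0.0, -0.7]
width: 0.0531
finger_force: 15.0
```

Emit:
drive_tool(linear=[[-0.05,0.15,0],[-0.1,0.3,0],[-0.15,0.45,0],[-0.19,0.6,0],[-0.19,0.6,0],[-0.19,0.6,0]], rot=[[0,0,0],[0,0,0],[0,0,0],[0,0,0],[0,0,0],[0,0,0]], fingers=[0.3,0.3,0.3,0.3,0.3,0.3])

```text
t: 41.65
eef_pos: [0.4395, 0.206, 0.2186]
tcp_rot: [0.732, 0.659, 0.129, -0.116]
contact_force: [-0.1, -0.2, -1.3]
width: 0.0527
finger_force: 15.0
```

```bash
python3 look.py w8
```

```text
41.65 [0.4395 0.206  0.2186] [ 0.732  0.659  0.129 -0.116]
```

View pics/w8.png

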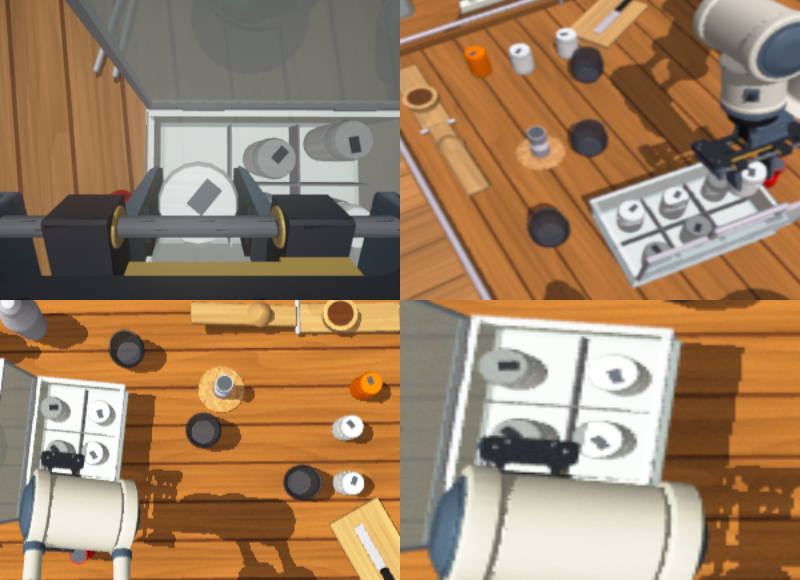

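Cells 1, 3, 4, 5 and 6 are filled. The last can hangs over cell_2, with the housing and the red look-alike both clear of the descent.

Emit:
drive_tool(linear=[[0,0.08,0],[0,0.148,0],[0,0.148,-0.05],[0,0.148,-0.2],[0,0.148,-0.35],[0,0.148,-0.48],[0,0.148,-0.58],[0,0.148,-0.65],[0,0.148,-0.69],[0,0.148,-0.715],[0,0.148,-0.725],[0,0.148,-0.73],[0,0.148,-0.735],[0,0.148,-0.735]], rot=[[0,0,0],[0,0,0],[0,0,0],[0,0,0],[0,0,0],[0,0,0],[0,0,0],[0,0,0],[0,0,0],[0,0,0],[0,0,0],[0,0,0],[0,0,0],[0,0,0]], fingers=[0.3,0.3,0.3,0.3,0.3,0.3,0.3,0.3,0.3,0.3,0.3,0.3,0.3,0.3])

```text
t: 43.2
eef_pos: [0.4404, 0.2354, 0.0721]
tcp_rot: [0.732, 0.658, 0.129, -0.116]
contact_force: [-0.2, -0.2, 0.6]
width: 0.0529
finger_force: 15.0
```

Emit:
drive_tool(linear=[[0,0,-0.004],[0,0,-0.006],[0,0,-0.006],[0,0,-0.006],[0,0,-0.006],[0,0,-0.006],[0,0,-0.006],[0,0,0.1],[0,0,0.3],[0,0,0.55],[0,0,0.75],[0,-0.15,0.95],[0.1,-0.3,1],[0.2,-0.45,1],[0.35,-0.6,1],[0.45,-0.7,1],[0.45,-0.7,1]], rot=[[0,0,0],[0,0,0],[0,0,0],[0,0,0],[0,0,0],[0,0,0],[0,0,0],[0,0,0],[0,0,0],[0,0,0],[0,0,0],[-0.1,0.01,0],[-0.2,0.02,0],[-0.3,0.03,0],[-0.4,0.04,0],[-0.442,0.047,0],[-0.442,0.047,0]], fingers=[0.3,0.3,0.3,-0.35,-0.35,-0.35,-0.35,-0.35,-0.35,-0.35,-0.35,-0.35,-0.35,-0.35,-0.35,-0.35,-0.35])

```text
t: 44.9
eef_pos: [0.5322, 0.094, 0.2713]
tcp_rot: [0.744, 0.668, -0.0, 0.001]
contact_force: [0.5, 0.2, -0.3]
width: 0.0615
finger_force: 0.0
```

Emit:
drive_tool(linear=[[0,0,0.2],[0,0,0.4],[0,0,0.6],[0,0,0.75],[0,0.1,0.75],[0,0.2,0.75],[0,0.2,0.75],[0,0.2,0.75]], rot=[[0,0,-0.1],[0,0,-0.25],[0,0,-0.4],[0,0,-0.55],[0,0,-0.7],[0,0,-0.85],[0,0,-1],[0,0,-1]], fingers=[0.25,0.25,0.25,0.25,0.25,0.25,0.25,0.25])

```text
t: 45.7
eef_pos: [0.5293, 0.1361, 0.4215]
tcp_rot: [0.943, 0.332, -0.0, -0.0]
contact_force: [0.1, -0.6, 0.2]
width: 0.0342
finger_force: 0.0
```

Emit:
drive_tool(linear=[[0,0.1,0],[0,0.25,0],[0.02,0.4,0],[0.05,0.6,0],[0.06,0.75,0],[0.06,0.8,0],[0.06,0.8,0],[0.06,0.8,0]], rot=[[0,0,-0.15],[0,0,-0.3],[0,0,-0.45],[0,0,-0.6],[0,0,-0.75],[0,0,-0.9],[0,0,-1],[0,0,-1]], fingers=[0.25,0.25,0.25,0.25,0.25,0.25,0.25,0.25])

```text
t: 46.5
eef_pos: [0.5417, 0.2955, 0.4213]
tcp_rot: [0.999, -0.052, -0.0, 0.0]
contact_force: [-0.6, 0.2, 0.5]
width: 0.0339
finger_force: 0.0
```

Run:
```python
from h import *
print(sense()["eef_pos"],sense()["tcp_rot"])
c=grab("wrist"); S=grab("scene"); t=grab("top")
print(proj(c,[.5435,.2974,.344])*.78125, proj(c,[.4888,.3032,.344])*.78125)
a,s,b=[x["pixels"][:,:,::-1] for x in (c,S,t)]
cv2.imwrite("pics/w9.png",np.vstack([np.hstack([cv2.resize(a,(400,300)),cv2.resize(s[170:350,220:420],(400,300))]),np.hstack([cv2.resize(b[90:300,120:420],(400,280)),cv2.resize(b[140:270,125:255],(400,280))])]))
```

```text
[0.54172864 0.2954822  0.42133696] [ 9.98645392e-01 -5.20308240e-02 -4.17705346e-04  1.85562429e-05]
[194.8241417  155.48037297] [194.98199621 202.78935469]
```

View pics/w9.png

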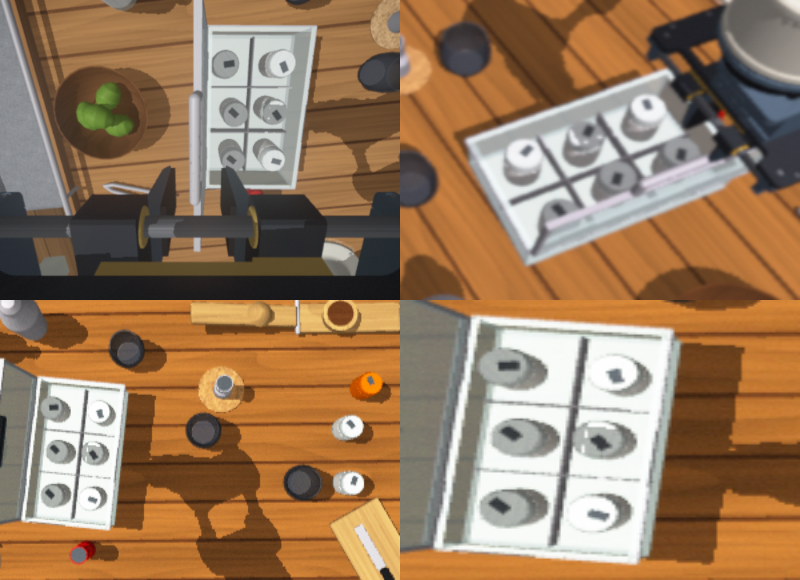

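All six cells are filled and the jigger is on the mat. The two spare cans are on the trolley and the glasses are unmoved. The bar is at (194,155), against a predicted (195,155).

Emit:
drive_tool(linear=[[0,0.008,-0.1],[0,0.008,-0.2],[0,0.008,-0.3],[0,0.008,-0.38],[0,0.008,-0.43],[0,0.008,-0.43],[0,0.008,-0.43],[0,0.008,-0.43],[0,0.008,-0.43],[0,0.008,-0.43],[0,0.008,-0.43]], rot=[[0,0,0],[0,0,0],[0,0,0],[0,0,0],[0,0,0],[0,0,0],[0,0,0],[0,0,0],[0,0,0],[0,0,0],[0,0,0]], fingers=[0.25,0.25,0.25,0.25,0.25,0.25,1,1,1,1,1], newtons=25)

```text
t: 47.75
eef_pos: [0.5425, 0.2972, 0.3366]
tcp_rot: [0.999, -0.053, 0.001, -0.001]
contact_force: [-1.2, 2.4, 7.2]
width: 0.0113
finger_force: 25.0
```

Run:
```python
from h import *
ey=np.array([.1058,.9944])
f=lambda t:np.array([96.5-232*np.cos(t)+4*np.sin(t),111+232*np.sin(t)+4*np.cos(t)])
b=f(np.radians(93.8))
for k in range(90,39,-5):
    d=f(np.radians(k))-b; print(k,(ey*d[0]/200).round(3),round(d[1]/200,3))
t=grab("top")
for x,y in [(505,365),(523,437),(513,508),(613,374),(597,440),(595,514)]: print(ray(t,125+(x-400)/3.077,140+(y-300)/2.154,.102).round(3))
```

```text
90 [-0.008 -0.076] 0.004
85 [-0.019 -0.177] 0.001
80 [-0.029 -0.277] -0.01
75 [-0.04  -0.376] -0.03
70 [-0.05  -0.472] -0.059
65 [-0.06  -0.566] -0.096
60 [-0.07  -0.656] -0.142
55 [-0.079 -0.742] -0.194
50 [-0.088 -0.823] -0.255
45 [-0.096 -0.898] -0.322
40 [-0.103 -0.967] -0.395
[0.632 0.23  0.102]
[0.534 0.212 0.102]
[0.439 0.221 0.102]
[0.619 0.127 0.102]
[0.529 0.142 0.102]
[0.43  0.144 0.102]
```

Run:
```python
from h import *
S=grab("scene"); t=grab("top")
for x,y in [(558,212),(617,178),(683,155),(522,160),(584,132),(646,107)]:
    print("scene",ray(S,220+(x-400)/2,170+y/1.667,.102).round(3))
B=np.array([.532,.182]);a=-.106;R=np.array([[np.cos(a),-np.sin(a)],[np.sin(a),np.cos(a)]])
g=cv2.resize(t["pixels"][140:270,125:255],None,fx=5,fy=5,interpolation=cv2.INTER_CUBIC)[:400,:350][:, :, ::-1]
S2=cv2.resize(S["pixels"][230:320,250:350],None,fx=4,fy=4,interpolation=cv2.INTER_CUBIC)[:,:,::-1]
g2=np.zeros((400,400,3),np.uint8); g2[:360]=S2
cv2.imwrite("pics/w10.png",np.hstack([g,g2]))
for i,p in [(2,(-97.5,42.5)),(4,(0,42.5)),(6,(97.5,42.5))]:
    w=B+R@np.array(p)/1000; q=proj(t,[*w,.102]); r=proj(S,[*w,.102]); print(i,((q-[125,140])*5).round(0),((r-[250,230])*4+[350,0]).round(0))
```

```text
scene [0.636 0.229 0.102]
scene [0.54  0.224 0.102]
scene [0.443 0.237 0.102]
scene [0.631 0.136 0.102]
scene [0.533 0.138 0.102]
scene [0.434 0.145 0.102]
2 [161. 481.] [797. 126.]
4 [179. 314.] [669. 185.]
6 [197. 149.] [536. 246.]
```

View pics/w10.png

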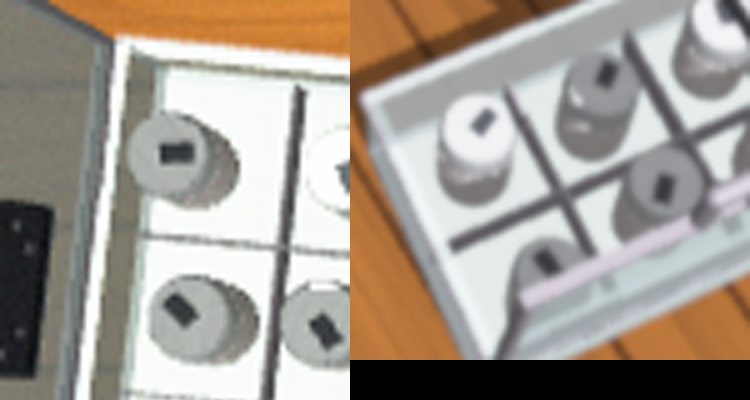

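Can 6 sits about 15 mm toward the wall from its cell centre but upright. That is about 17 mm from the cell point, within the 30 mm limit. Next I fold the lid down.

Emit:
drive_tool(linear=[[-0.008,-0.076,0.006],[-0.019,-0.177,0.005],[-0.029,-0.277,-0.006],[-0.04,-0.376,-0.026],[-0.05,-0.472,-0.056],[-0.06,-0.566,-0.094],[-0.07,-0.656,-0.14],[-0.079,-0.742,-0.194],[-0.088,-0.823,-0.255],[-0.096,-0.898,-0.322],[-0.096,-0.898,-0.322],[-0.096,-0.898,-0.322]], rot=[[0,0,0],[0,0,0],[0,0,0],[0,0,0],[0,0,0],[0,0,0],[0,0,0],[0,0,0],[0,0,0],[0,0,0],[0,0,0],[0,0,0]], fingers=[1,1,1,1,1,1,1,1,1,1,1,1])

```text
t: 49.1
eef_pos: [0.5227, 0.1169, 0.2712]
tcp_rot: [0.999, -0.054, -0.0, 0.0]
contact_force: [-0.4, -2.4, -4.7]
width: 0.0111
finger_force: 25.0
```

Emit:
drive_tool(linear=[[-0.0,0,0],[0,0,0],[0,0,0],[0,0,0],[0,0,0],[0,0,0.05],[0,0,0.15],[0,0,0.3],[0,0,0.5],[-0.05,-0.2,0.6],[-0.05,-0.4,0.6],[-0.05,-0.6,0.6],[-0.05,-0.6,0.6]], rot=[[0,0,0],[0,0,0],[0,0,0],[0,0,0],[0,0,0],[0,0,0],[0,0,0],[0,0,0],[0,0,0],[0,0,0],[0,0,0],[0,0,0],[0,0,0]], fingers=[0.25,0.25,0.25,0.25,0.25,0.25,0.25,0.25,0.25,0.25,0.25,0.25,0.25])

```text
t: 50.4
eef_pos: [0.5129, -0.0064, 0.3923]
tcp_rot: [0.998, -0.055, 0.0, 0.001]
contact_force: [0.3, 0.2, -0.2]
width: 0.0342
finger_force: 0.0
```

Run:
```python
from h import *
# numeric check of the bar with two views: pinkish-white bar line
B=np.array([.532,.182]);ex=np.array([.9944,-.1058]);ey=np.array([.1058,.9944])
S=grab("scene"); g=cv2.cvtColor(S["pixels"],cv2.COLOR_RGB2GRAY).astype(int)
for th in (35,38,41,43,45,47,49,52,55):
    t=np.radians(th); y=.0965-.232*np.cos(t)+.004*np.sin(t); z=.111+.232*np.sin(t)+.004*np.cos(t)
    v=[]
    for x in np.linspace(-.045,.045,15):
        u=proj(S,[*(B+ex*x+ey*y),z]).round().astype(int); v.append(g[u[1],u[0]])
    print(th,np.mean(v).round(0),np.min(v),u)
print(sense()["contact_force"])
```

```text
35 120.0 78 [295 215]
38 131.0 111 [297 216]
41 167.0 144 [298 216]
43 196.0 188 [300 217]
45 201.0 197 [301 218]
47 147.0 136 [303 219]
49 90.0 68 [304 220]
52 84.0 51 [306 222]
55 87.0 57 [309 224]
[-0.41216911  0.15216131 -0.85184208]
```

The bar reads as about 44–45°, and the arm is clear.

```bash
python3 -c "
from rig import *
print(hand_in())"
```

```text
the job is handed in; nothing more can be done
None
```

I handed the job in at about 50 s of the 210 s, and the judge returned no verdict: the jigger is upright on the cork mat, all six cells hold a can (the one in cell_6 about 17 mm from its point, limit 30), the lid reads 44–45° on camera, and the arm touches nothing.

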